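Hold a lens barrel seated in a spring V-saddle

TASK

Take the lens barrel from its white cradle and lay it in the V of the alignment stand, centred between the V's two ends with the collared end towards the sight post. Press it down so that it bears on both sloping flanks, not forced sideways against one of them, and the spring saddle's deck is flush with the fixed cheeks beside it, and finish holding it pressed there: do not let go. Leave the other things on the bench where they are.

Things in the scene. Friction and masses are not known exactly. Their poses are not given: they have to be found in the camera images.
- barrel_mid (a point): middle of the lens barrel, on its axis: a black tube 150 mm long and 36 mm in diameter, 0.15 to 0.31 kg, lying level in the cradle. Its y axis runs along the tube towards the collared end; the tube may be rolled any way about y. It can be gripped across its 36 mm diameter at the middle.
- barrel: the same lens barrel; same origin and axes as barrel_mid.
- barrel_collar (a point): centre of the barrel's collar, a ring 46 mm in diameter and 10 mm wide at one end of the tube, 70 mm from the middle.
- cradle: white plastic storage cradle, fixed, origin under its centre. Base 90 x 150 x 8 mm; two V yokes 18 mm wide at y = -50 and +50 mm carry the barrel along the cradle's y, its axis 47.5 mm above the table; between the yokes 82 mm is free down to the base. Yoke tops at 39 mm. The cradle and the stand may be on either side, left or right.
- stand: alignment stand, fixed, origin on the table under the centre of its spring saddle; x across, y along the V towards the sight post, z up. Grey base 116 mm in x, from y = -95 to +140 mm, 12 mm thick; two fixed cheeks (10 x 130 mm, at x = -50 and +50 mm) with tops 34 mm above the table.
- sight_post (a point): centre of the round black eyepiece (32 mm across) on the stand's upright post, at the stand's y = +125 mm, 67.5 mm above the table, top 84 mm.
- saddle (a joint): how far the spring saddle is pressed down, m: 0 = up, its deck 42 mm above the table (8 mm above the cheeks); 0.008 = deck flush with the cheek tops; 0.014 = bottomed. Preloaded spring: the barrel's weight alone does not move it; a hand on the barrel must push with about 1 to 3 N to start it and 8 to 10 N to bring it flush (0.9 N per mm).
- vee_seat (a point): where the barrel's middle lies when seated: on the V's axis, 33.5 mm above the saddle's deck (75.5 mm above the table, saddle up); moves with the saddle. y: along the V, to the sight post. The 90-degree V has two parts, y = -57 to -33 and 33 to 57 mm, tops 32 mm above the deck; between them is room for fingers down to the deck. A sideways force over about 5 N takes the load off one flank.
- beaker: glass beaker, 60 mm across, 80 mm tall, standing between the stand and the cradle; bystander, origin under its centre.
- dish: flat closed petri dish, 64 mm across, 16 mm high, lying between the stand and the cradle; bystander, origin under its centre.
- jar: clear jar with a lid, 90 mm across, 115 mm tall, at the far side; bystander, origin under its centre.
- wash_bottle: white bottle with a cap, 72 mm across, 190 mm tall, at the far side; bystander, origin under its centre.
- spatula: spatula lying at the far side; bystander, origin on its underside.
- weight: brass calibration weight, upright cylinder 36 mm across, 45 mm tall, near the robot; bystander, origin under its centre.
- small_beaker: small glass beaker, 44 mm across, 50 mm tall, near the robot; bystander, origin under its centre.
Mind the look-alikes: they are no part of the job. Leave any yellow look-alike of the barrel alone.

How it is judged (in metres and radians):
On the way:
1. the barrel is lifted out of the cradle (distance of barrel_mid from where it was at the start of the episode above 0.04 m and contact force between barrel and cradle below 0.05 N and contact force between the fingers and barrel above 0.5 N), for 0.2 s.
At the end, for the whole second after the job is handed in: Barrel held in the V by the fingers, at rest: middle within 3 mm across and in height and 7 mm lengthways of the seat, within 0.05 rad, collar at the sight post's side; over 1.5 N on the left and on the right flank (either part); saddle 5 to 11 mm down (flush within 3 mm) (value of joint saddle between 0.005 and 0.011 m and (contact force between barrel and saddle_c0 above 1.5 N or contact force between barrel and saddle_c1 above 1.5 N) and (contact force between barrel and saddle_c2 above 1.5 N or contact force between barrel and saddle_c3 above 1.5 N) and contact force between the fingers and barrel above 1 N and x of barrel_mid in the frame of vee_seat between -0.003 and 0.003 m and y of barrel_mid in the frame of vee_seat between -0.007 and 0.007 m and z of barrel_mid in the frame of vee_seat between -0.003 and 0.003 m and angle between the y axis of barrel and the y axis of stand, either way round below 0.05 rad and distance between barrel_collar and sight_post below 0.075 m and linear speed of barrel below 0.02 m/s); the arm keeps its last pose, push and grip.
It fails at once if a bystander is moved more than 40 mm (distance of any of beaker, dish, jar, wash_bottle, spatula, weight, small_beaker from where it was at the start of the episode above 0.04 m).
It also fails if it takes over 45 s, if anything falls off the work surface, if the arm or the gripper's body presses on something with over 40 N, if the wrist force passes 120 N, or if a joint passes its speed limit or range.

ROBOT

A 6-joint arm with a two-finger parallel gripper is mounted at the origin on the work surface. World frame = base frame: x ahead of the robot, y to its left, z up, the work surface at z = 0. Lengths are in mm, angles in rad, forces in N, time in s.
With the tool pointing down it reaches from about 250 to 775 mm from the base axis. Payload 4 kg.
Tool frame: the origin (TCP) lies midway between the tips of the shut fingers; the grasp point (between the pads) lies 19 mm behind it; z points along the fingers, y is the direction in which the jaws open and shut (so a half turn about z gives the same grasp; the last joint's range is limited). The gripper opens to 85 mm and grips with 20 to 120 N. Pads are 22 mm wide; open, the fingers measure 114 mm over their backs; the gripper's body (76 mm by 85 mm) begins 54 mm behind the grasp point. The pads swing forward as they close: fully open they stand 13 mm farther back than shut.
Start: joints at [-1.277, 0.087, 1.371, -0, 1.684, -0.103], TCP at [212.556, -507.284, 231.341] pointing down, gripper open.
Joint ranges: [-3.1, 3.1], [-0.76, 2.03], [0.27, 2.55], [-1.08, 4.22], [0.17, 2.65], [-2.57, 2.57]. Speed limits (rad/s): [2.79, 2.79, 3.14, 3.14, 3.14, 3.14].

INTERFACE

Orientations are given as [roll, pitch, yaw] about the fixed x, y, z axes, in that order (R = Rz(yaw) Ry(pitch) Rx(roll)).
In Python, from rig import bot gives the robot as it stands.
- The arm moves only by the tool apply_moves, never from a script. Its argument "deltas" is a list of rows, each an object of numbers: "wx", "wy", "wz": the turn, a rotation vector about the tool's x, y, z in rad; "tx", "ty", "tz": the shift along the tool's x, y, z in mm; "hand": the opening in per cent of the stroke, from 0 (shut) to 100 (fully open). In form: [{"wx": .., "wy": .., "wz": .., "tx": .., "ty": .., "tz": .., "hand": ..}, ...]. A call has 1 to 10 rows; each row shifts and turns the commanded pose from where the row before left it, along the tool's axes as they then stand; what a row does not reach is not made up. A row lasts 1/10 s, in which the tool goes at most 50 mm and 8.59 degrees, less where a joint would pass 70% of its speed; a pose out of reach is approached as far as the arm can. A call with a gripper value outside its range is refused whole. The fingers move at their own pace and stop on an object; "force" is the grip in N (left out, the last holds). Time passes only in rows, so rows that do not move let the fingers close. It gives the time, the measured TCP pose, the force and the opening at its end, in the units of the state.
- bot.state(): the state, without advancing time (a new reading comes with each control period).
- bot.read_camera(name): name is "side" or "top" or "wrist"; returns the picture (384x512x3 uint8, red, green, blue); there is no depth.
- bot.camera_info(name): a dict with "fx", "fy", "cx", "cy" (pixels), "position" and "orientation" of the camera in the world; the wrist camera has in their place "hand_eye" (4x4, takes a point from camera to tool coordinates, whose origin is the TCP and whose axes are the flange's). Camera axes: x right, y down, z forward; pixel columns grow to the right and rows downward; lengths in mm; the calibration is good to about 2 mm. A picture is of the moment at which its call begins: read the wrist's pose just before it. camera_info takes no time and is no camera call.
- bot.finish_job(): hands the job in, once; it reports no verdict.
The state is a dict: "time_s": time; "qpos": joint angles; "qd": joint speeds; "tau": joint torques, N m; "ee_pos": TCP position; "eef_rot": TCP orientation; "force": force on the tool from outside, world axes, zero at the start; "wrist_torque": the same for the moment, N m; "opening": finger opening in mm.
Only numpy, scipy, OpenCV 4.12 (cv2) and the standard library are available. Lean on these libraries where they do the work, as an engineer would, in place of code of your own. Each camera call takes 0.05 s, during which the arm holds its last target.

## Working session

There is one attempt and no reset: what is moved stays moved. The work goes in short steps, Python scripts to look and compute and a tool call to move; the robot and the scene stay as the last step left them, time stands still between calls to the robot, and variables do not carry over. Pictures are saved under pics/ and viewed, and the job is handed in when it is done.

Besides the shell and the picture viewer there is one more tool, called after "Emit:" by a JSON object that holds its "method" and its "body", one argument or row to a line. apply_moves: Moves the arm, as the interface text tells. Its arguments: {"type":"object","properties":{"deltas":{"type":"array"},"force":{"type":"number"}},"required":["deltas"]}

```bash
mkdir -p pics; ls; python3 - <<'E'
from rig import bot
import cv2
print(bot.state())
for n in ("side","top"):
    print(n,bot.camera_info(n))
    cv2.imwrite(f"pics/{n}0.png",bot.read_camera(n)[:,:,::-1])
print(bot.camera_info("wrist"))
E
```

```text
pics
{'time_s': 0.0, 'qpos': array([-1.27708764e+00,  8.79577317e-02,  1.37228955e+00,  2.03989768e-05,
        1.68358824e+00, -1.03108316e-01]), 'qd': array([ 1.10451765e-03, -1.49609738e-03, -1.05574716e-03, -5.71278594e-04,
        1.58150808e-03, -5.75852405e-05]), 'tau': array([-6.65346906e-04, -3.51871133e+01, -3.13270748e+01, -2.41506887e-04,
        1.08724093e-02,  7.63742403e-08]), 'ee_pos': array([ 212.41742459, -506.77849625,  230.11972313]), 'eef_rot': array([-3.13936378e+00, -2.51015645e-04,  3.96819001e-01]), 'force': array([-0.25365751, -0.55452779, -0.94901541]), 'wrist_torque': array([0.02455044, 0.02445325, 0.01337199]), 'opening': 85.325350286939}
side {'fx': 434.1177010015752, 'fy': 434.1177010015752, 'cx': 260.8351473529302, 'cy': 192.84928004970664, 'position': array([133.57206704, 969.67890279, 841.9659423 ]), 'orientation': array([-2.19813407, -0.00868915, -2.70731446])}
top {'fx': 379.45237019742814, 'fy': 379.45237019742814, 'cx': 252.40166009286028, 'cy': 189.1297088866745, 'position': array([ 442.54106019,   29.64408208, 1258.08918425]), 'orientation': array([-3.0522404 ,  0.01318136, -1.59893524])}
{'fx': 266.32525947872494, 'fy': 266.32525947872494, 'cx': 258.00694360767807, 'cy': 191.07623724453552, 'hand_eye': array([[-9.89309625e-05, -9.45175526e-01, -3.26562729e-01,
         8.40879548e+01],
       [ 9.99999248e-01,  3.05745809e-04, -1.18787084e-03,
         1.94924662e-01],
       [ 1.22259163e-03, -3.26562601e-01,  9.45174784e-01,
        -1.42432821e+02],
       [ 0.00000000e+00,  0.00000000e+00,  0.00000000e+00,
         1.00000000e+00]])}
```

View pics/top0.png

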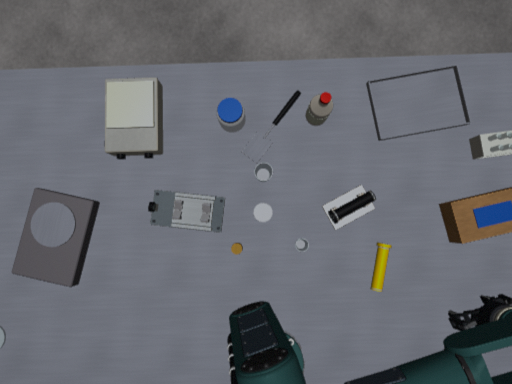

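View pics/side0.png

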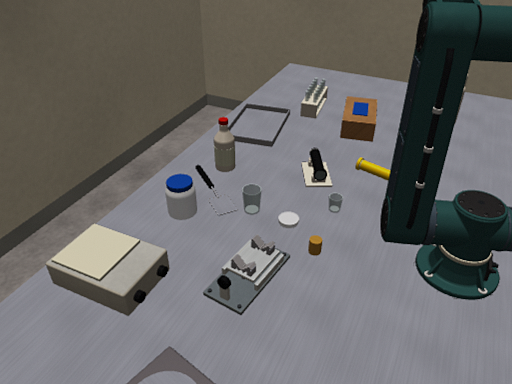

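The top view shows three candidates: the black tube on the white cradle at (351,206), the yellow tube at (381,266), and the black spatula handle at (287,107). The black tube in the white cradle fits the description. The stand is at (188,210) with its sight post at (153,207). I'll enlarge both to confirm.

```bash
cat > h.py <<'E'
import numpy as np, cv2
from scipy.spatial.transform import Rotation as R
from rig import bot
def cam(n):
    c=bot.camera_info(n)
    return c,R.from_euler('xyz',c['orientation']).as_matrix(),np.array(c['position'])
def toz(n,u,v,z):
    c,M,p=cam(n)
    d=M@np.array([(u-c['cx'])/c['fx'],(v-c['cy'])/c['fy'],1])
    return p+d*(z-p[2])/d[2]
def proj(n,P):
    c,M,p=cam(n)
    q=M.T@(np.array(P)-p); return c['fx']*q[0]/q[2]+c['cx'],c['fy']*q[1]/q[2]+c['cy']
def wcam(st):
    c=bot.camera_info('wrist');H=np.array(c['hand_eye'])
    T=np.eye(4);T[:3,:3]=R.from_euler('xyz',st['eef_rot']).as_matrix();T[:3,3]=st['ee_pos']
    return c,T@H
def wtoz(st,u,v,z):
    c,T=wcam(st)
    d=T[:3,:3]@np.array([(u-c['cx'])/c['fx'],(v-c['cy'])/c['fy'],1]);p=T[:3,3]
    return p+d*(z-p[2])/d[2]
def crop(img,x0,y0,x1,y1,k):
    return cv2.resize(img[y0:y1,x0:x1],None,fx=k,fy=k,interpolation=cv2.INTER_CUBIC)
E
python3 - <<'E'
from h import *
t=cv2.imread('pics/top0.png')
a=crop(t,315,180,385,235,8);cv2.imwrite('pics/c1.png',a)
a=crop(t,140,180,235,240,8);cv2.imwrite('pics/c2.png',a)
for u,v,z in [(351,206,47),(188,210,40),(153,207,67),(263,172,40),(263,212,16),(237,249,40)]: print(toz('top',u,v,z).round())
E
```

```text
[ 488. -269.   47.]
[491. 251.  40.]
[502. 357.  67.]
[607.   7.  40.]
[478.  10.  16.]
[362.  97.  40.]
```

View pics/c1.png

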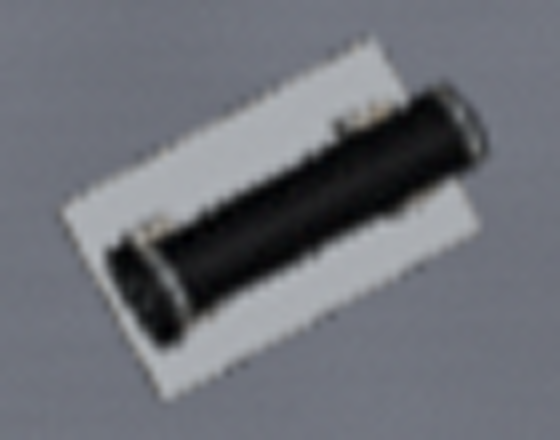

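View pics/c2.png

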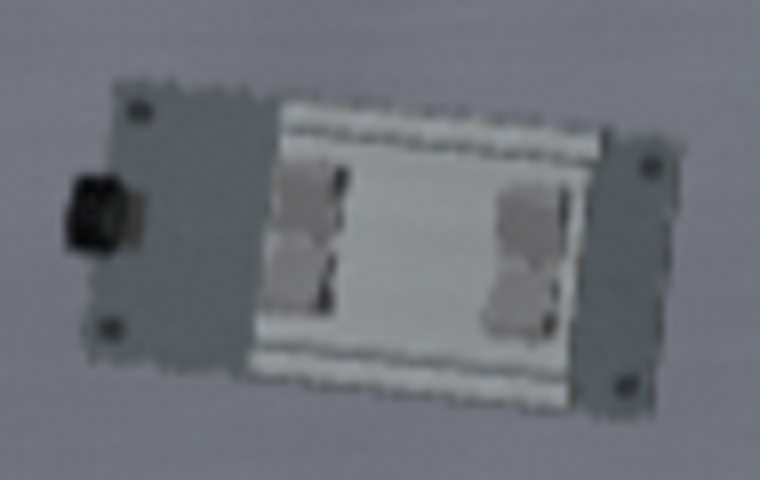

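```bash
python3 - <<'E'
from h import *
f=lambda x,y,x0,y0:(x/8+x0,y/8+y0)
L=toz('top',*f(150,298,315,180),47.5);Rr=toz('top',*f(465,125,315,180),47.5)
print(L,Rr,(L+Rr)/2,np.linalg.norm(L-Rr),np.arctan2(*(L-Rr)[[1,0]]))
cs=[toz('top',*f(*p,315,180),8) for p in [(62,210),(375,38),(480,228),(168,400)]]
print(np.round(cs),np.mean(cs,0),[np.linalg.norm(cs[i]-cs[i-1]) for i in range(4)])
g=lambda p:f(*p,140,180)
cs=[toz('top',*g(p),34) for p in [(282,100),(605,128),(572,408),(250,375)]]
print(np.round(cs),np.mean(cs,0),[np.linalg.norm(cs[i]-cs[i-1]) for i in range(4)])
d=(cs[0]+cs[3]-cs[1]-cs[2]);print('stand y dir',np.arctan2(d[1],d[0]))
cs=[toz('top',*g(p),12) for p in [(115,80),(685,140),(655,418),(85,360)]]
print(np.round(cs),[np.linalg.norm(cs[i]-cs[i-1]) for i in range(4)])
d=(cs[0]+cs[3]-cs[1]-cs[2]);a=np.arctan2(d[1],d[0]);print('stand y dir',a, np.mean(cs,0)[:2]-22.5*np.array([np.cos(a),np.sin(a)]))
E
```

```text
[ 454.28856198 -212.99290983   47.5       ] [ 519.37790192 -341.2580322    47.5       ] [ 486.83323195 -277.12547101   47.5       ] 143.83519663848395 2.0403936198830386
[[ 492. -187.    8.]
 [ 559. -318.    8.]
 [ 479. -357.    8.]
 [ 413. -226.    8.]] [ 485.74844363 -272.09684162    8.        ] [np.float64(88.2002740356365), np.float64(147.98983784515144), np.float64(88.3431637374879), np.float64(146.73994143712693)]
[[549. 293.  34.]
 [534. 162.  34.]
 [422. 178.  34.]
 [438. 307.  34.]] [485.65512088 235.19284802  34.        ] [np.float64(111.54892160793243), np.float64(131.80998022717228), np.float64(113.34323759628542), np.float64(130.57471745151983)]
stand y dir 1.4484662713074792
[[561. 367.  12.]
 [530. 132.  12.]
 [416. 147.  12.]
 [446. 380.  12.]] [np.float64(115.67341692242998), np.float64(237.41830280444373), np.float64(114.35225243195063), np.float64(235.40625889145846)]
stand y dir 1.4396041599395988 [485.34320218 234.1270362 ]
```

Emit:
{"method": "apply_moves", "body": {
  "deltas": [
    {"wz": -0.14},
    {"wz": -0.14},
    {"wz": -0.14},
    {"wz": -0.14},
    {"wz": -0.14},
    {"wz": -0.14},
    {"wz": -0.14},
    {"wz": -0.14},
    {"wz": -0.14},
    {"wz": -0.14}
  ]
}}

```text
invalid input at $.deltas[0]: expected keys wx, wy, wz, tx, ty, tz, hand
```

Emit:
{"method": "apply_moves", "body": {
  "deltas": [
    {"wz": -0.12},
    {"wz": -0.12},
    {},
    {}
  ]
}}

```text
invalid input at $.deltas[0]: expected keys wx, wy, wz, tx, ty, tz, hand
```

```bash
cat >> h.py <<'E'
def delta(target,yaw=None):
    st=bot.state();M=R.from_euler('xyz',st['eef_rot']).as_matrix()
    d=M.T@(np.array(target)-st['ee_pos'])
    print('t',st['time_s'],'pos',st['ee_pos'].round(1),'rot',st['eef_rot'].round(4),'F',st['force'].round(1),'open',round(st['opening'],1),'q',st['qpos'].round(2))
    print('tool delta',d.round(1))
    if yaw is not None:
        Rt=R.from_euler('xyz',[np.pi,0,yaw]).as_matrix()
        print('rotvec',R.from_matrix(M.T@Rt).as_rotvec().round(4))
E
python3 -c "
from h import *
delta([487,-275,170],2.04)"
```

```text
t 0.1 pos [ 212.4 -506.8  230.2] rot [-3.1395e+00 -2.0000e-04  3.9680e-01] F [-0.6 -0.1  0.5] open 85.7 q [-1.28  0.09  1.37 -0.    1.68 -0.1 ]
tool delta [ 342.9 -107.6   60.5]
rotvec [-1.4000e-03 -1.8000e-03 -1.6432e+00]
```

Emit:
{"method": "apply_moves", "body": {
  "deltas": [
    {"wx": 0, "wy": 0, "wz": -0.14, "tx": 0, "ty": 0, "tz": 0, "hand": 100},
    {"wx": 0, "wy": 0, "wz": -0.14, "tx": 0, "ty": 0, "tz": 0, "hand": 100},
    {"wx": 0, "wy": 0, "wz": -0.14, "tx": 0, "ty": 0, "tz": 0, "hand": 100},
    {"wx": 0, "wy": 0, "wz": -0.14, "tx": 0, "ty": 0, "tz": 0, "hand": 100},
    {"wx": 0, "wy": 0, "wz": -0.14, "tx": 0, "ty": 0, "tz": 0, "hand": 100},
    {"wx": 0, "wy": 0, "wz": -0.14, "tx": 0, "ty": 0, "tz": 0, "hand": 100},
    {"wx": 0, "wy": 0, "wz": -0.14, "tx": 0, "ty": 0, "tz": 0, "hand": 100},
    {"wx": 0, "wy": 0, "wz": -0.14, "tx": 0, "ty": 0, "tz": 0, "hand": 100},
    {"wx": 0, "wy": 0, "wz": -0.14, "tx": 0, "ty": 0, "tz": 0, "hand": 100},
    {"wx": 0, "wy": 0, "wz": -0.14, "tx": 0, "ty": 0, "tz": 0, "hand": 100}
  ]
}}

```text
time_s: 1.1
ee_pos: [212.4, -507.0, 230.6]
eef_rot: [-3.141, -0.001, 1.803]
force: [-0.4, 0.0, -0.5]
opening: 85.4
```

Emit:
{"method": "apply_moves", "body": {
  "deltas": [
    {"wx": 0, "wy": 0, "wz": -0.12, "tx": 0, "ty": 0, "tz": 0, "hand": 100},
    {"wx": 0, "wy": 0, "wz": -0.12, "tx": 0, "ty": 0, "tz": 0, "hand": 100},
    {"wx": 0, "wy": 0, "wz": 0, "tx": 0, "ty": 0, "tz": 0, "hand": 100},
    {"wx": 0, "wy": 0, "wz": 0, "tx": 0, "ty": 0, "tz": 0, "hand": 100}
  ]
}}

```text
time_s: 1.5
ee_pos: [212.5, -507.1, 230.9]
eef_rot: [3.141, -0.001, 2.034]
force: [-0.6, 0.1, 0.6]
opening: 85.6
```

```bash
python3 -c "
from h import *
delta([487,-275,170],2.04)"
```

```text
t 1.5 pos [ 212.5 -507.1  230.9] rot [ 3.1415e+00 -8.0000e-04  2.0343e+00] F [-0.6  0.1  0.6] open 85.6 q [-1.28  0.09  1.37 -0.    1.68 -1.74]
tool delta [ 84.8 349.3  61. ]
rotvec [ 0.0001 -0.0008 -0.0057]
```

Emit:
{"method": "apply_moves", "body": {
  "deltas": [
    {"wx": 0, "wy": 0, "wz": -0.006, "tx": 8.5, "ty": 35, "tz": 6, "hand": 100},
    {"wx": 0, "wy": 0, "wz": 0, "tx": 8.5, "ty": 35, "tz": 6, "hand": 100},
    {"wx": 0, "wy": 0, "wz": 0, "tx": 8.5, "ty": 35, "tz": 6, "hand": 100},
    {"wx": 0, "wy": 0, "wz": 0, "tx": 8.5, "ty": 35, "tz": 6, "hand": 100},
    {"wx": 0, "wy": 0, "wz": 0, "tx": 8.5, "ty": 35, "tz": 6, "hand": 100},
    {"wx": 0, "wy": 0, "wz": 0, "tx": 8.5, "ty": 35, "tz": 6, "hand": 100},
    {"wx": 0, "wy": 0, "wz": 0, "tx": 8.5, "ty": 35, "tz": 6, "hand": 100},
    {"wx": 0, "wy": 0, "wz": 0, "tx": 8.5, "ty": 35, "tz": 6, "hand": 100},
    {"wx": 0, "wy": 0, "wz": 0, "tx": 8.5, "ty": 35, "tz": 6, "hand": 100},
    {"wx": 0, "wy": 0, "wz": 0, "tx": 8.5, "ty": 35, "tz": 6, "hand": 100}
  ]
}}

```text
time_s: 2.5
ee_pos: [486.7, -271.5, 171.0]
eef_rot: [-3.142, 0.0, 2.041]
force: [-0.5, -0.7, 1.2]
opening: 85.3
```

Emit:
{"method": "apply_moves", "body": {
  "deltas": [
    {"wx": 0, "wy": 0, "wz": 0, "tx": 0, "ty": 0, "tz": 0, "hand": 100},
    {"wx": 0, "wy": 0, "wz": 0, "tx": 0, "ty": 0, "tz": 0, "hand": 100},
    {"wx": 0, "wy": 0, "wz": 0, "tx": 0, "ty": 0, "tz": 0, "hand": 100}
  ]
}}

```text
time_s: 2.8
ee_pos: [485.3, -273.2, 171.5]
eef_rot: [-3.141, 0.0, 2.041]
force: [0.0, 0.4, 0.2]
opening: 85.6
```

```bash
python3 -c "
from h import *
delta([487,-275,170],2.04)
cv2.imwrite('pics/w1.png',bot.read_camera('wrist')[:,:,::-1])"
```

```text
t 2.8 pos [ 485.3 -273.2  171.5] rot [-3.1411e+00  4.0000e-04  2.0413e+00] F [0.  0.4 0.2] open 85.6 q [-0.61  0.12  1.45 -0.    1.57 -1.08]
tool delta [-2.4  0.7  1.5]
rotvec [-0.0005  0.0004  0.0013]
```

View pics/w1.png

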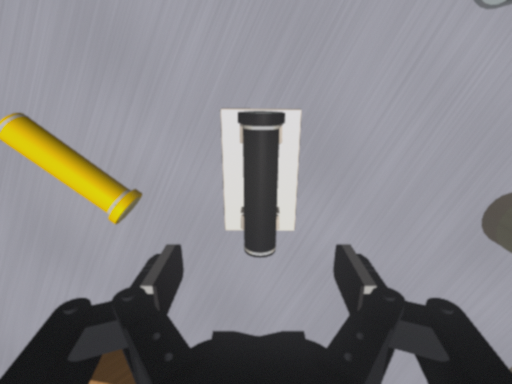

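The wrist view confirms it: black barrel in the white cradle, with the wide collar at the top (261,118), which is tool +x and the world +y side. The plain end is at (260,250). The yellow look-alike at (75,165) stays untouched.

```bash
python3 -c "
from h import *
cv2.imwrite('pics/w1c.png',crop(cv2.imread('pics/w1.png'),210,100,310,265,4)[:600])
"
```

```text
(no output)
```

View pics/w1c.png

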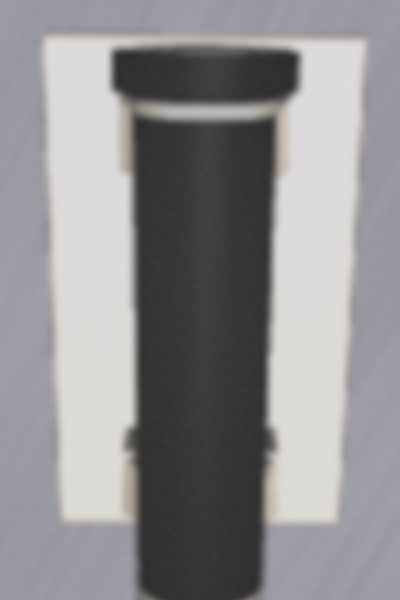

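```bash
python3 - <<'E'
from h import *
st=bot.state()
M=R.from_euler('xyz',st['eef_rot']).as_matrix()
def t(u,v,z): 
    P=wtoz(st,210+u/4,100+v/4,z); return P.round(1),(M.T@(P-st['ee_pos'])).round(1)
for n,a in dict(cinL=(113,92,47.5),cinR=(300,90,47.5),coutL=(113,55,47.5),coutR=(300,55,47.5),ctop_in=(207,102,70.5),ctop_out=(207,48,70.5),tubeL1=(135,130,47.5),tubeR1=(274,130,47.5),tubeL2=(140,560,47.5),tubeR2=(264,560,47.5),endtop=(200,600,65.5),cr1=(43,35,8),cr2=(367,38,8),cr3=(62,522,8),cr4=(338,522,8)).items(): print(n,*t(*a))
E
```

```text
cinL [ 439.6 -226.7   47.5] [ 62.4 -19.4 124.1]
cinR [ 480.  -205.7   47.5] [ 62.9  26.1 124.1]
coutL [ 435.9 -218.9   47.5] [ 71.1 -19.2 124.1]
coutR [ 476.  -198.6   47.5] [ 71.1  25.8 124.1]
ctop_in [ 459.9 -216.8   70.5] [ 62.1   3.1 101.1]
ctop_out [ 454.6 -206.5   70.5] [ 73.7   3.1 101.1]
tubeL1 [ 448.4 -232.5   47.5] [ 53.3 -14.2 124.1]
tubeR1 [ 478.9 -217.    47.5] [ 53.3  20.  124.1]
tubeL2 [ 501.9 -339.3   47.5] [-66.2 -14.9 124.2]
tubeR2 [ 533.1 -323.5   47.5] [-66.2  20.2 124.2]
endtop [ 517.7 -333.4   65.5] [-68.1   1.9 106.2]
cr1 [ 414.9 -225.9    8. ] [ 74.4 -41.1 163.6]
cr2 [ 494.6 -186.3    8. ] [ 73.6  47.9 163.6]
cr3 [ 481.8 -359.2    8. ] [-74.7 -41.8 163.7]
cr4 [ 560.6 -319.2    8. ] [-74.7  46.6 163.7]
```

Emit:
{"method": "apply_moves", "body": {
  "deltas": [
    {"wx": 0, "wy": 0, "wz": 0, "tx": -2.5, "ty": 2.5, "tz": 25, "hand": 100},
    {"wx": 0, "wy": 0, "wz": 0, "tx": 0, "ty": 0, "tz": 25, "hand": 100},
    {"wx": 0, "wy": 0, "wz": 0, "tx": 0, "ty": 0, "tz": 25, "hand": 100},
    {"wx": 0, "wy": 0, "wz": 0, "tx": 0, "ty": 0, "tz": 25, "hand": 100},
    {"wx": 0, "wy": 0, "wz": 0, "tx": 0, "ty": 0, "tz": 25, "hand": 100},
    {"wx": 0, "wy": 0, "wz": 0, "tx": 0, "ty": 0, "tz": 5, "hand": 100},
    {"wx": 0, "wy": 0, "wz": 0, "tx": 0, "ty": 0, "tz": 0, "hand": 100},
    {"wx": 0, "wy": 0, "wz": 0, "tx": 0, "ty": 0, "tz": 0, "hand": 100},
    {"wx": 0, "wy": 0, "wz": 0, "tx": 0, "ty": 0, "tz": 0, "hand": 100}
  ]
}}

```text
time_s: 3.75
ee_pos: [490.2, -274.7, 43.5]
eef_rot: [3.14, 0.003, 2.042]
force: [0.1, -0.1, 0.1]
opening: 85.5
```

```bash
python3 -c "
from h import *
delta([487,-275,27],2.04)
cv2.imwrite('pics/w2.png',bot.read_camera('wrist')[:,:,::-1])"
```

```text
t 3.75 pos [ 490.2 -274.7   43.5] rot [3.1399 0.0034 2.0423] F [ 0.1 -0.1  0.1] open 85.5 q [-0.61  0.22  1.6  -0.    1.31 -1.08]
tool delta [ 1.3 -3.  16.4]
rotvec [0.0017 0.0034 0.0023]
```

View pics/w2.png

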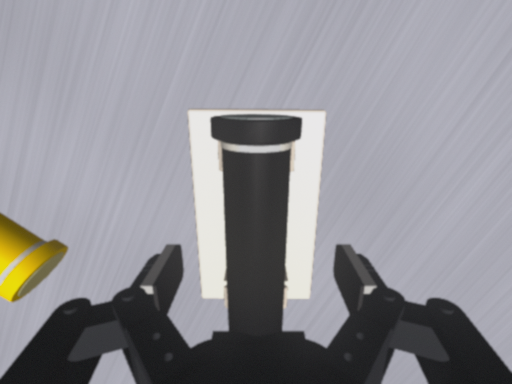

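```bash
python3 -c "
from h import *
cv2.imwrite('pics/w2c.png',crop(cv2.imread('pics/w2.png'),160,100,360,340,2.5))
st=bot.state();M=R.from_euler('xyz',st['eef_rot']).as_matrix()
for u,v,z in [(211,138,47.5),(301,138,47.5),(211,120,47.5),(301,120,47.5),(256,145,70.5),(223,160,47.5),(290,160,47.5),(228,270,47.5),(286,270,47.5)]: print(u,v,(M.T@(wtoz(st,u,v,z)-st['ee_pos'])).round(1))
"
```

```text
211 138 [ 65.5 -24.4  -4.5]
301 138 [65.5 21.8 -4.4]
211 120 [ 74.4 -23.8  -4.5]
301 120 [74.4 21.3 -4.4]
256 145 [ 65.6  -1.1 -27.5]
223 160 [ 54.  -18.7  -4.4]
290 160 [54.  16.6 -4.4]
228 270 [-14.4 -18.6  -4.2]
286 270 [-14.5  16.8  -4.2]
```

View pics/w2c.png

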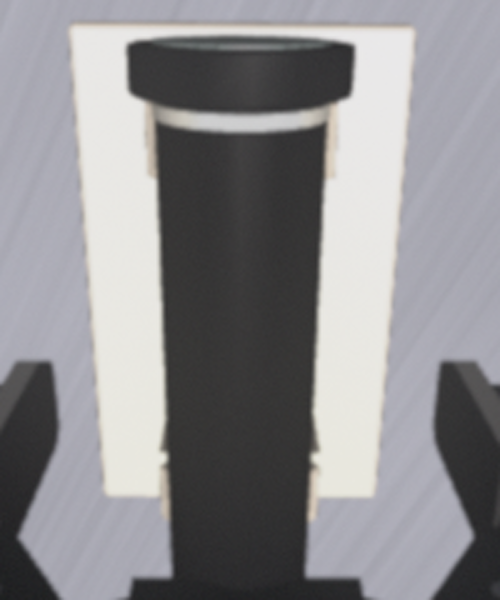

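Emit:
{"method": "apply_moves", "body": {
  "deltas": [
    {"wx": 0.002, "wy": 0.003, "wz": 0.002, "tx": 0, "ty": -1, "tz": 8, "hand": 100},
    {"wx": 0, "wy": 0, "wz": 0, "tx": 0, "ty": 0, "tz": 8.5, "hand": 100},
    {"wx": 0, "wy": 0, "wz": 0, "tx": 0, "ty": 0, "tz": 0, "hand": 60},
    {"wx": 0, "wy": 0, "wz": 0, "tx": 0, "ty": 0, "tz": 0, "hand": 60},
    {"wx": 0, "wy": 0, "wz": 0, "tx": 0, "ty": 0, "tz": 0, "hand": 60},
    {"wx": 0, "wy": 0, "wz": 0, "tx": 0, "ty": 0, "tz": 0, "hand": 60}
  ],
  "force": 50
}}

```text
time_s: 4.4
ee_pos: [488.4, -274.3, 25.1]
eef_rot: [-3.14, -0.002, 2.041]
force: [0.1, 0.3, 0.1]
opening: 51.2
```

Emit:
{"method": "apply_moves", "body": {
  "deltas": [
    {"wx": 0, "wy": 0, "wz": 0, "tx": 0, "ty": 0, "tz": 0, "hand": 30},
    {"wx": 0, "wy": 0, "wz": 0, "tx": 0, "ty": 0, "tz": 0, "hand": 20},
    {"wx": 0, "wy": 0, "wz": 0, "tx": 0, "ty": 0, "tz": 0, "hand": 10},
    {"wx": 0, "wy": 0, "wz": 0, "tx": 0, "ty": 0, "tz": 0, "hand": 0},
    {"wx": 0, "wy": 0, "wz": 0, "tx": 0, "ty": 0, "tz": 0, "hand": 0},
    {"wx": 0, "wy": 0, "wz": 0, "tx": 0, "ty": 0, "tz": 0, "hand": 0}
  ],
  "force": 50
}}

```text
time_s: 5.0
ee_pos: [488.3, -274.4, 25.3]
eef_rot: [-3.14, -0.002, 2.041]
force: [-1.7, -0.5, 5.0]
opening: 34.9
```

```bash
python3 -c "
from h import *
delta([487,-275,27],2.04)
cv2.imwrite('pics/w3.png',bot.read_camera('wrist')[:,:,::-1])"
```

```text
t 5.0 pos [ 488.3 -274.4   25.3] rot [-3.1395e+00 -2.4000e-03  2.0407e+00] F [-1.7 -0.5  5. ] open 34.9 q [-0.61  0.24  1.62 -0.    1.29 -1.08]
tool delta [ 0.  -1.4 -1.7]
rotvec [-0.0021 -0.0024  0.0007]
```

View pics/w3.png

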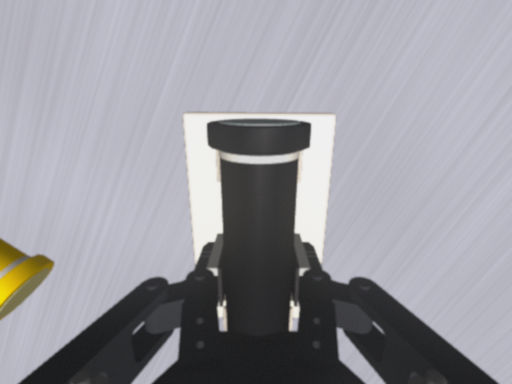

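Emit:
{"method": "apply_moves", "body": {
  "deltas": [
    {"wx": 0, "wy": 0, "wz": 0, "tx": 0, "ty": 0, "tz": -10, "hand": 0},
    {"wx": 0, "wy": 0, "wz": 0, "tx": 0, "ty": 0, "tz": -20, "hand": 0},
    {"wx": 0, "wy": 0, "wz": 0, "tx": 0, "ty": 0, "tz": -20, "hand": 0},
    {"wx": 0, "wy": 0, "wz": 0, "tx": 0, "ty": 0, "tz": -20, "hand": 0},
    {"wx": 0, "wy": 0, "wz": 0, "tx": 0, "ty": 0, "tz": -20, "hand": 0},
    {"wx": 0, "wy": 0, "wz": 0, "tx": 0, "ty": 0, "tz": -20, "hand": 0},
    {"wx": 0, "wy": 0, "wz": 0, "tx": 0, "ty": 0, "tz": -15, "hand": 0},
    {"wx": 0, "wy": 0, "wz": 0, "tx": 0, "ty": 0, "tz": 0, "hand": 0},
    {"wx": 0, "wy": 0, "wz": 0, "tx": 0, "ty": 0, "tz": 0, "hand": 0}
  ]
}}

```text
time_s: 5.95
ee_pos: [488.5, -274.1, 149.2]
eef_rot: [-3.139, -0.004, 2.041]
force: [-0.1, -0.8, -3.3]
opening: 34.7
```

```bash
python3 -c "
from h import *
delta([485.5,150,150],1.443)
cv2.imwrite('pics/w4.png',bot.read_camera('wrist')[:,:,::-1])"
```

```text
t 5.95 pos [ 488.5 -274.1  149.2] rot [-3.1394 -0.0036  2.041 ] F [-0.1 -0.8 -3.3] open 34.7 q [-0.61  0.14  1.47 -0.    1.53 -1.08]
tool delta [3.795e+02 1.895e+02 1.000e-01]
rotvec [-0.0032 -0.0029  0.598 ]
```

View pics/w4.png

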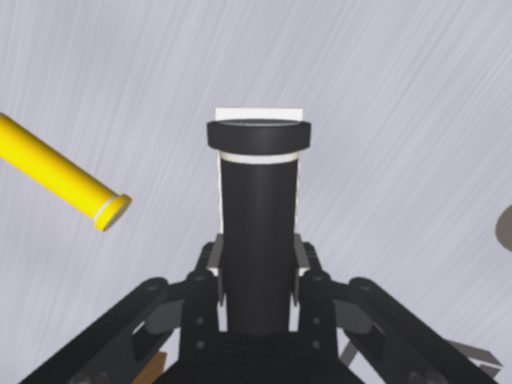

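Emit:
{"method": "apply_moves", "body": {
  "deltas": [
    {"wx": -0.003, "wy": -0.003, "wz": 0, "tx": 20, "ty": 9, "tz": 0, "hand": 0},
    {"wx": 0, "wy": 0, "wz": 0, "tx": 40, "ty": 18, "tz": 0, "hand": 0},
    {"wx": 0, "wy": 0, "wz": 0, "tx": 44, "ty": 21, "tz": 0, "hand": 0},
    {"wx": 0, "wy": 0, "wz": 0, "tx": 44, "ty": 21, "tz": 0, "hand": 0},
    {"wx": 0, "wy": 0, "wz": 0, "tx": 44, "ty": 21, "tz": 0, "hand": 0},
    {"wx": 0, "wy": 0, "wz": 0, "tx": 44, "ty": 21, "tz": 0, "hand": 0},
    {"wx": 0, "wy": 0, "wz": 0, "tx": 44, "ty": 21, "tz": 0, "hand": 0},
    {"wx": 0, "wy": 0, "wz": 0, "tx": 44, "ty": 19, "tz": 0, "hand": 0},
    {"wx": 0, "wy": 0, "wz": 0, "tx": 32, "ty": 14, "tz": 0, "hand": 0},
    {"wx": 0, "wy": 0, "wz": 0, "tx": 16, "ty": 6, "tz": 0, "hand": 0}
  ]
}}

```text
time_s: 7.0
ee_pos: [471.0, 137.7, 148.2]
eef_rot: [-3.14, -0.002, 2.044]
force: [-0.1, 0.0, -3.0]
opening: 34.8
```

Emit:
{"method": "apply_moves", "body": {
  "deltas": [
    {"wx": 0, "wy": 0, "wz": 0.07, "tx": 0, "ty": 0, "tz": 0, "hand": 0},
    {"wx": 0, "wy": 0, "wz": 0.12, "tx": 0, "ty": 0, "tz": 0, "hand": 0},
    {"wx": 0, "wy": 0, "wz": 0.12, "tx": 0, "ty": 0, "tz": 0, "hand": 0},
    {"wx": 0, "wy": 0, "wz": 0.12, "tx": 0, "ty": 0, "tz": 0, "hand": 0},
    {"wx": 0, "wy": 0, "wz": 0.1, "tx": 0, "ty": 0, "tz": 0, "hand": 0},
    {"wx": 0, "wy": 0, "wz": 0.068, "tx": 0, "ty": 0, "tz": 0, "hand": 0},
    {"wx": 0, "wy": 0, "wz": 0, "tx": 0, "ty": 0, "tz": 0, "hand": 0},
    {"wx": 0, "wy": 0, "wz": 0, "tx": 0, "ty": 0, "tz": 0, "hand": 0},
    {"wx": 0, "wy": 0, "wz": 0, "tx": 0, "ty": 0, "tz": 0, "hand": 0}
  ]
}}

```text
time_s: 7.9
ee_pos: [472.3, 134.7, 149.3]
eef_rot: [-3.141, -0.0, 1.444]
force: [1.2, -0.3, -2.8]
opening: 34.8
```

```bash
python3 -c "
from h import *
delta([485.5,234.6,150],1.443)
cv2.imwrite('pics/w5.png',bot.read_camera('wrist')[:,:,::-1])"
```

```text
t 7.9 pos [472.3 134.7 149.3] rot [-3.1412e+00 -1.0000e-04  1.4438e+00] F [ 1.2 -0.3 -2.8] open 34.8 q [ 0.16 -0.01  1.64  0.    1.52  0.29]
tool delta [100.8   0.5  -0.7]
rotvec [-0.0004 -0.0001  0.0008]
```

View pics/w5.png

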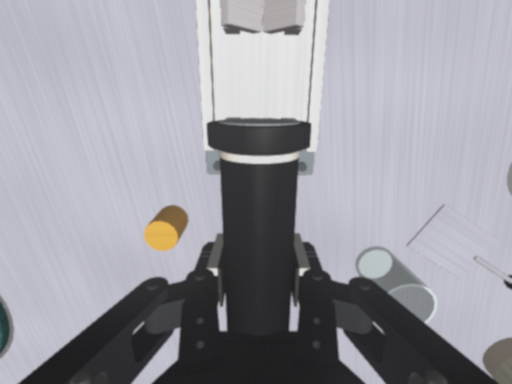

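The stand is straight ahead in the wrist view. The cheeks run at columns about 198–213 and 307–328, and the V's valley is near (263,25). The barrel's collar points towards it.

```bash
python3 -c "
from h import *
cv2.imwrite('pics/w5c.png',crop(cv2.imread('pics/w5.png'),185,0,345,190,4)[:,:640][:600])
cv2.imwrite('pics/w5d.png',crop(cv2.imread('pics/w5.png'),185,110,345,190,4.9))
"
```

```text
(no output)
```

View pics/w5c.png

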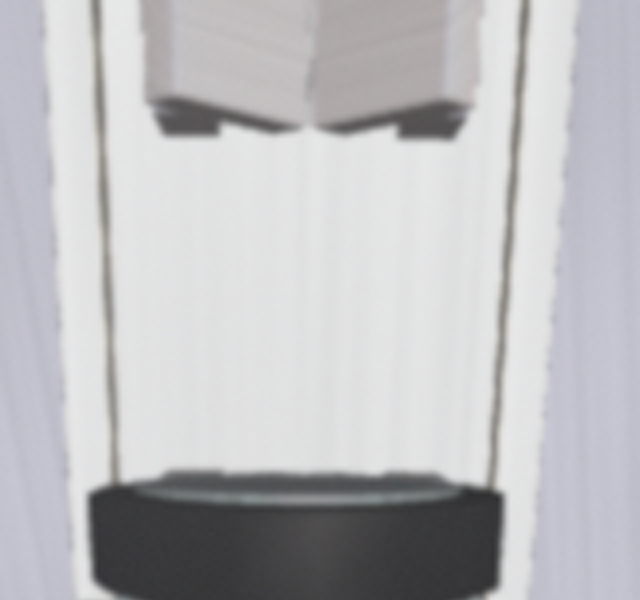

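View pics/w5d.png

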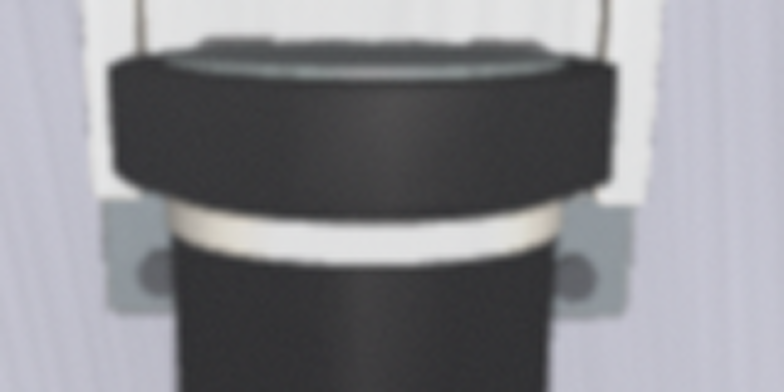

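```bash
python3 - <<'E'
from h import *
st=bot.state();M=R.from_euler('xyz',st['eef_rot']).as_matrix()
def t(u,v,z): return (M.T@(wtoz(st,u,v,z)-st['ee_pos'])).round(1)
c=lambda x,y:(x/4+185,y/4)
d=lambda x,y:(x/4.9+185,y/4.9+110)
for n,p,z in [('outL n',c(70,500),34),('outR n',c(533,500),34),('outL f',c(45,20),34),('outR f',c(578,20),34),
 ('inL n',c(117,480),38),('inR n',c(492,480),38),('inL f',c(95,2),38),('inR f',c(525,2),38),
 ('endL',d(97,203),34),('endR',d(650,203),34),('baseL',d(105,315),12),('baseR',d(628,315),12),
 ('VbotL',c(160,135),42),('VbotR',c(460,137),42),('VtopL',c(148,103),74),('VtopR',c(472,103),74),('valley',c(311,128),47),('holeL',d(158,272),12),('holeR',d(575,277),12)]: print(n,t(*p,z))
print('barrel collar', t(*d(113,175),149.3+22.2),t(*d(612,175),149.3+22.2),t(*d(180,370),171.5),t(*d(549,370),171.5))
E
```

```text
outL n [ 61.2 -52.6 115.5]
outR n [ 61.1  56.6 115.5]
outL f [157.7 -51.2 115.6]
outR f [157.7  58.8 115.6]
inL n [ 66.  -40.6 111.5]
inR n [ 66.   46.  111.5]
inL f [159.7 -40.1 111.6]
inR f [159.7  46.9 111.6]
endL [ 36.1 -52.1 115.5]
endR [ 36.   57.9 115.5]
baseL [  6.9 -56.4 137.5]
baseR [  6.9  59.8 137.5]
VbotL [135.2 -27.4 107.6]
VbotR [134.8  34.4 107.6]
VtopL [133.7 -25.9  75.6]
VtopR [133.7  31.9  75.6]
valley [135.4   3.6 102.6]
holeL [ 16.7 -44.1 137.5]
holeR [ 15.6  47.6 137.5]
barrel collar [ 64.3 -22.8 -22. ] [ 64.3  23.2 -22. ] [ 45.4 -17.4 -22. ] [ 45.4  18.3 -22. ]
```

Emit:
{"method": "apply_moves", "body": {
  "deltas": [
    {"wx": 0, "wy": 0, "wz": 0, "tx": 15, "ty": 2.6, "tz": 0, "hand": 0},
    {"wx": 0, "wy": 0, "wz": 0.012, "tx": 30, "ty": 0, "tz": 0, "hand": 0},
    {"wx": 0, "wy": 0, "wz": 0, "tx": 30, "ty": -0.4, "tz": 10, "hand": 0},
    {"wx": 0, "wy": 0, "wz": 0, "tx": 20, "ty": -0.3, "tz": 20, "hand": 0},
    {"wx": 0, "wy": 0, "wz": 0, "tx": 7, "ty": 0, "tz": 20, "hand": 0},
    {"wx": 0, "wy": 0, "wz": 0, "tx": 0, "ty": 0, "tz": 15, "hand": 0},
    {"wx": 0, "wy": 0, "wz": 0, "tx": 0, "ty": 0, "tz": 9, "hand": 0},
    {"wx": 0, "wy": 0, "wz": 0, "tx": 0, "ty": 0, "tz": 0, "hand": 0},
    {"wx": 0, "wy": 0, "wz": 0, "tx": 0, "ty": 0, "tz": 0, "hand": 0},
    {"wx": 0, "wy": 0, "wz": 0, "tx": 0, "ty": 0, "tz": 0, "hand": 0}
  ]
}}

```text
time_s: 8.95
ee_pos: [489.2, 235.5, 77.4]
eef_rot: [3.138, -0.002, 1.43]
force: [-0.4, -1.0, -2.2]
opening: 34.6
```

```bash
python3 -c "
from h import *
delta([485.5,234.6,53],1.432)
a=bot.read_camera('wrist')[:,:,::-1]
cv2.imwrite('pics/w6.png',a)
cv2.imwrite('pics/w6c.png',crop(a,130,0,390,300,2)) 
print(bot.state()['force'])
"
```

```text
t 8.95 pos [489.2 235.5  77.4] rot [ 3.1384e+00 -1.7000e-03  1.4300e+00] F [-0.4 -1.  -2.2] open 34.6 q [ 0.34  0.15  1.61 -0.    1.38  0.48]
tool delta [-1.4 -3.6 24.4]
rotvec [ 0.0032 -0.0016 -0.002 ]
[-0.68755499 -0.0135715  -2.42435351]
```

View pics/w6c.png

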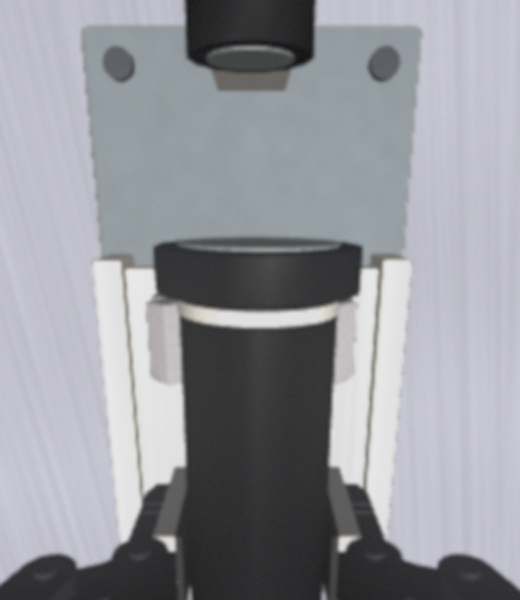

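```bash
python3 - <<'E'
from h import *
st=bot.state();M=R.from_euler('xyz',st['eef_rot']).as_matrix()
c=lambda x,y:(x/2+130,y/2)
def t(x,y,z): return (M.T@(wtoz(st,*c(x,y),z)-st['ee_pos'])).round(1)
for n,x,y,z in [('cheekendL',95,260,34),('cheekendR',411,260,34),('cL',122,530,34),('cR',392,530,34),('inL far',124,268,38),('inR far',383,258,38),('inL n',142,490,38),('inR n',365,490,38),('baseL',82,27,12),('baseR',421,27,12),('VtopL',150,375,74),('VtopR',354,375,74),('VfarL',148,302,74),('VfarR',357,302,74),('eyeL',187,30,67.5),('eyeR',314,30,67.5),('colL',156,300,99.6),('colR',361,300,99.6),('tubeL',181,330,99.6),('tubeR',337,330,99.6),('tL2',188,460,99.6),('tR2',328,460,99.6)]: print(n,t(x,y,z))
E
```

```text
cheekendL [ 64.2 -55.3  43.4]
cheekendR [64.2 52.9 43.8]
cL [-43.7 -54.9  43.2]
cR [-43.9  55.3  43.6]
inL far [ 62.  -44.6  39.4]
inR far [65.3 42.3 39.7]
inL n [-22.8 -44.5  39.3]
inR n [-23.   42.1  39.6]
baseL [138.6 -58.7  65.5]
baseR [138.6  55.3  65.9]
VtopL [ 36.  -30.8   3.4]
VtopR [35.9 28.1  3.6]
VfarL [ 57.2 -30.    3.5]
VfarR [57.1 27.6  3.7]
eyeL [123.4 -17.2  10.1]
eyeR [123.4  14.1  10.2]
colL [ 62.3 -22.9 -22.1]
colR [ 62.3  23.6 -21.9]
tubeL [ 55.4 -17.6 -22.1]
tubeR [ 55.3  18.5 -22. ]
tL2 [ 21.9 -17.3 -22.1]
tR2 [ 21.9  17.9 -22. ]
```

Emit:
{"method": "apply_moves", "body": {
  "deltas": [
    {"wx": 0.003, "wy": -0.002, "wz": -0.006, "tx": 0, "ty": -1.1, "tz": 5, "hand": 0},
    {"wx": 0, "wy": 0, "wz": 0, "tx": 0, "ty": 0, "tz": 8, "hand": 0},
    {"wx": 0, "wy": 0, "wz": 0, "tx": 0, "ty": 0, "tz": 6, "hand": 0},
    {"wx": 0, "wy": 0, "wz": 0, "tx": 0, "ty": 0, "tz": 0, "hand": 0},
    {"wx": 0, "wy": 0, "wz": 0, "tx": 0, "ty": 0, "tz": 0, "hand": 0},
    {"wx": 0, "wy": 0, "wz": 0, "tx": 0, "ty": 0, "tz": 0, "hand": 0}
  ]
}}

```text
time_s: 9.6
ee_pos: [487.2, 235.8, 57.1]
eef_rot: [-3.139, 0.002, 1.437]
force: [0.2, -0.1, -2.3]
opening: 34.8
```

```bash
python3 -c "
from h import *
delta([485.5,234.6,53.3],1.436)
a=bot.read_camera('wrist')[:,:,::-1]
cv2.imwrite('pics/w7c.png',crop(a,130,0,390,300,2)) 
print(bot.state()['force'])
"
```

```text
t 9.6 pos [487.2 235.8  57.1] rot [-3.1395e+00  1.5000e-03  1.4369e+00] F [ 0.2 -0.1 -2.3] open 34.8 q [ 0.35  0.17  1.63 -0.    1.34  0.48]
tool delta [-1.4 -1.5  3.8]
rotvec [-0.0021  0.0015  0.0009]
[ 0.06756044 -0.03256227 -2.36113731]
```

View pics/w7c.png

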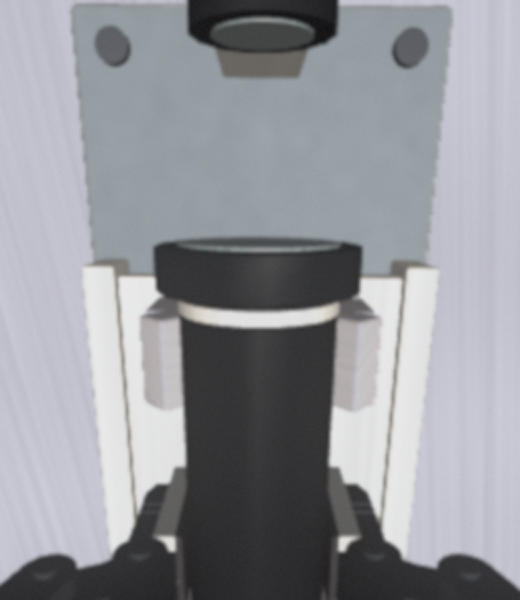

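Emit:
{"method": "apply_moves", "body": {
  "deltas": [
    {"wx": -0.002, "wy": 0.001, "wz": 0, "tx": 0, "ty": 0.4, "tz": 2, "hand": 0},
    {"wx": 0, "wy": 0, "wz": 0, "tx": 0, "ty": 0, "tz": 2, "hand": 0},
    {"wx": 0, "wy": 0, "wz": 0, "tx": 0, "ty": 0, "tz": 1, "hand": 0},
    {"wx": 0, "wy": 0, "wz": 0, "tx": 0, "ty": 0, "tz": 0, "hand": 0},
    {"wx": 0, "wy": 0, "wz": 0, "tx": 0, "ty": 0, "tz": 0, "hand": 0}
  ]
}}

```text
time_s: 10.15
ee_pos: [487.8, 235.7, 52.7]
eef_rot: [3.141, 0.0, 1.437]
force: [-0.9, -0.8, 1.9]
opening: 34.9
```

```bash
cat >> h.py <<'E'
def rep():
    delta([485.5,234.6,45.3],1.436)
    st=bot.state();M=R.from_euler('xyz',st['eef_rot']).as_matrix()
    print('tool force',(M.T@st['force']).round(2),'tool torque',(M.T@st['wrist_torque']).round(3))
E
python3 -c "
from h import *
rep()"
```

```text
t 10.15 pos [487.8 235.7  52.7] rot [3.1409e+00 3.0000e-04 1.4369e+00] F [-0.9 -0.8  1.9] open 34.9 q [ 0.35  0.17  1.64 -0.    1.33  0.48]
tool delta [-1.4 -2.1  7.4]
rotvec [0.0006 0.0003 0.0009]
tool force [-0.87 -0.77 -1.86] tool torque [ 0.204 -0.127  0.009]
```

Emit:
{"method": "apply_moves", "body": {
  "deltas": [
    {"wx": 0, "wy": 0, "wz": 0, "tx": 0, "ty": 0, "tz": 1.5, "hand": 0},
    {"wx": 0, "wy": 0, "wz": 0, "tx": 0, "ty": 0, "tz": 1.5, "hand": 0},
    {"wx": 0, "wy": 0, "wz": 0, "tx": 0, "ty": 0, "tz": 1, "hand": 0},
    {"wx": 0, "wy": 0, "wz": 0, "tx": 0, "ty": 0, "tz": 0, "hand": 0},
    {"wx": 0, "wy": 0, "wz": 0, "tx": 0, "ty": 0, "tz": 0, "hand": 0}
  ]
}}

```text
time_s: 10.65
ee_pos: [487.8, 235.7, 48.7]
eef_rot: [3.141, 0.0, 1.437]
force: [-1.6, -1.3, 5.5]
opening: 34.9
```

```bash
python3 -c "
from h import *
rep()"
```

```text
t 10.65 pos [487.8 235.7  48.7] rot [3.1410e+00 2.0000e-04 1.4368e+00] F [-1.6 -1.3  5.5] open 34.9 q [ 0.35  0.18  1.64 -0.    1.32  0.48]
tool delta [-1.4 -2.2  3.4]
rotvec [0.0006 0.0002 0.0008]
tool force [-1.47 -1.38 -5.47] tool torque [ 0.275 -0.186  0.016]
```

Emit:
{"method": "apply_moves", "body": {
  "deltas": [
    {"wx": 0, "wy": 0, "wz": 0, "tx": -0.3, "ty": -0.3, "tz": 1.2, "hand": 0},
    {"wx": 0, "wy": 0, "wz": 0, "tx": 0, "ty": 0, "tz": 1.2, "hand": 0},
    {"wx": 0, "wy": 0, "wz": 0, "tx": 0, "ty": 0, "tz": 1.1, "hand": 0},
    {"wx": 0, "wy": 0, "wz": 0, "tx": 0, "ty": 0, "tz": 0, "hand": 0},
    {"wx": 0, "wy": 0, "wz": 0, "tx": 0, "ty": 0, "tz": 0, "hand": 0},
    {"wx": 0, "wy": 0, "wz": 0, "tx": 0, "ty": 0, "tz": 0, "hand": 0}
  ]
}}

```text
time_s: 11.25
ee_pos: [487.9, 235.7, 46.0]
eef_rot: [3.14, -0.001, 1.437]
force: [-2.9, -1.8, 7.8]
opening: 35.1
```

```bash
python3 -c "
from h import *
rep()
a=bot.read_camera('wrist')[:,:,::-1]
cv2.imwrite('pics/w8.png',a)
cv2.imwrite('pics/w8c.png',crop(a,130,0,390,300,2)) 
a=bot.read_camera('side')[:,:,::-1]
cv2.imwrite('pics/s8c.png',crop(a,190,200,310,320,5)) 
rep()
"
```

```text
t 11.25 pos [487.9 235.7  46. ] rot [ 3.1400e+00 -5.0000e-04  1.4368e+00] F [-2.9 -1.8  7.8] open 35.1 q [ 0.35  0.18  1.65 -0.    1.31  0.48]
tool delta [-1.5 -2.2  0.7]
rotvec [ 0.0016 -0.0005  0.0008]
tool force [-2.2  -2.59 -7.84] tool torque [ 0.452 -0.146 -0.033]
t 11.35 pos [487.9 235.7  46. ] rot [ 3.1400e+00 -5.0000e-04  1.4368e+00] F [-3.4 -1.8  8. ] open 34.6 q [ 0.35  0.18  1.65 -0.    1.31  0.48]
tool delta [-1.4 -2.2  0.7]
rotvec [ 0.0016 -0.0005  0.0008]
tool force [-2.2  -3.13 -7.96] tool torque [ 0.446 -0.227 -0.028]
```

View pics/w8c.png

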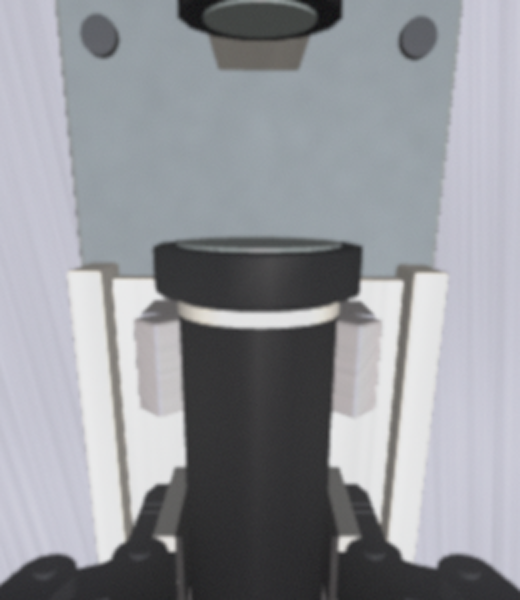

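View pics/s8c.png

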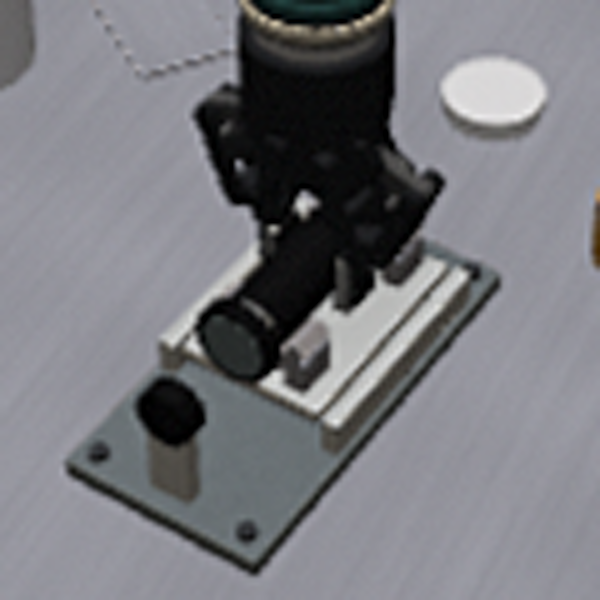

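Emit:
{"method": "apply_moves", "body": {
  "deltas": [
    {"wx": 0, "wy": 0, "wz": 0, "tx": -0.4, "ty": -0.5, "tz": 0.3, "hand": 0},
    {"wx": 0, "wy": 0, "wz": 0, "tx": 0, "ty": -0.3, "tz": 0.3, "hand": 0},
    {"wx": 0, "wy": 0, "wz": 0, "tx": 0, "ty": 0, "tz": 0, "hand": 0},
    {"wx": 0, "wy": 0, "wz": 0, "tx": 0, "ty": 0, "tz": 0, "hand": 0},
    {"wx": 0, "wy": 0, "wz": 0, "tx": 0, "ty": 0, "tz": 0, "hand": 0}
  ]
}}

```text
time_s: 11.85
ee_pos: [487.9, 235.8, 45.9]
eef_rot: [3.138, -0.002, 1.437]
force: [-0.8, -0.3, 8.6]
opening: 34.5
```

```bash
python3 -c "
from h import *
rep()
"
```

```text
t 11.85 pos [487.9 235.8  45.9] rot [ 3.1381e+00 -1.6000e-03  1.4368e+00] F [-0.8 -0.3  8.6] open 34.5 q [ 0.35  0.18  1.65 -0.    1.31  0.48]
tool delta [-1.5 -2.2  0.6]
rotvec [ 0.0035 -0.0016  0.0008]
tool force [-0.43 -0.75 -8.63] tool torque [ 0.224 -0.081 -0.067]
```

Emit:
{"method": "apply_moves", "body": {
  "deltas": [
    {"wx": 0, "wy": 0, "wz": 0, "tx": 0, "ty": -0.1, "tz": 0.2, "hand": 0},
    {"wx": 0, "wy": 0, "wz": 0, "tx": 0, "ty": 0, "tz": 0, "hand": 0},
    {"wx": 0, "wy": 0, "wz": 0, "tx": 0, "ty": 0, "tz": 0, "hand": 0},
    {"wx": 0, "wy": 0, "wz": 0, "tx": 0, "ty": 0, "tz": 0, "hand": 0},
    {"wx": 0, "wy": 0, "wz": 0, "tx": 0, "ty": 0, "tz": 0, "hand": 0},
    {"wx": 0, "wy": 0, "wz": 0, "tx": 0, "ty": 0, "tz": 0, "hand": 0}
  ]
}}

```text
time_s: 12.45
ee_pos: [487.9, 235.8, 45.8]
eef_rot: [3.138, -0.002, 1.437]
force: [-0.6, -1.2, 8.9]
opening: 34.4
```

```bash
python3 -c "
from h import *
rep()
a=bot.read_camera('wrist')[:,:,::-1]
cv2.imwrite('pics/w9c.png',crop(a,130,0,390,300,2))
rep()
st=bot.state();M=R.from_euler('xyz',st['eef_rot']).as_matrix()
# where barrel middle / seat should appear
"
```

```text
t 12.45 pos [487.9 235.8  45.8] rot [ 3.1379e+00 -1.6000e-03  1.4367e+00] F [-0.6 -1.2  8.9] open 34.4 q [ 0.35  0.18  1.65 -0.    1.31  0.48]
tool delta [-1.5 -2.2  0.5]
rotvec [ 0.0037 -0.0016  0.0007]
tool force [-1.26 -0.4  -8.95] tool torque [ 0.27  -0.118  0.027]
t 12.5 pos [487.9 235.8  45.7] rot [ 3.1379e+00 -1.6000e-03  1.4367e+00] F [-0.8 -0.4  8.2] open 34.7 q [ 0.35  0.18  1.65 -0.    1.31  0.48]
tool delta [-1.5 -2.2  0.4]
rotvec [ 0.0037 -0.0016  0.0007]
tool force [-0.49 -0.71 -8.2 ] tool torque [ 0.21  -0.151 -0.051]
```

View pics/w9c.png

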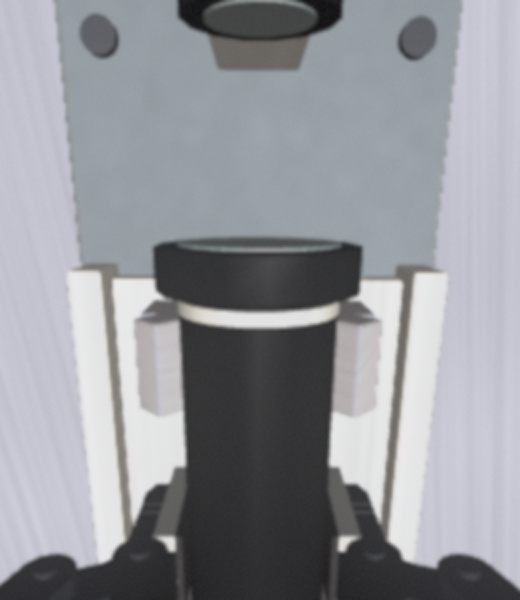

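```bash
python3 -c "
from h import *
a=cv2.imread('pics/w7c.png');b=cv2.imread('pics/w9c.png')
A=crop(a,60,250,460,440,2);B=crop(b,60,250,460,440,2)
A=A[:300];B=B[:300]
cv2.imwrite('pics/cmp.png',np.vstack([A,B]))
"
```

```text
(no output)
```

View pics/cmp.png

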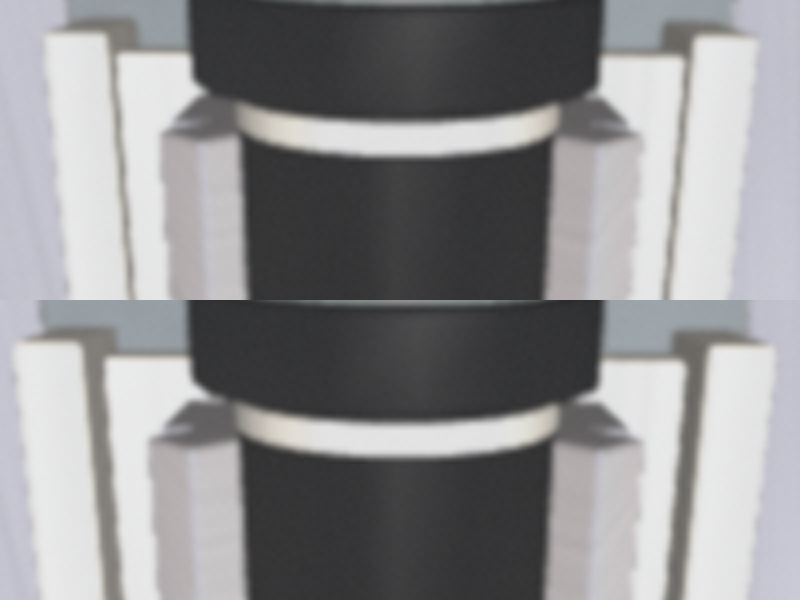

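The deck corners in the wrist view grew from 142 px to 145 px apart. That puts the deck at about 34 mm, flush with the cheeks. The force readings agree: about 8.5 N down and under 1 N sideways. I'm handing in now.

```bash
python3 -c "
from h import *
rep()
print(bot.finish_job())
"
```

```text
t 12.5 pos [487.9 235.8  45.7] rot [ 3.1379e+00 -1.6000e-03  1.4367e+00] F [-0.8 -0.4  8.2] open 34.7 q [ 0.35  0.18  1.65 -0.    1.31  0.48]
tool delta [-1.5 -2.2  0.4]
rotvec [ 0.0037 -0.0016  0.0007]
tool force [-0.49 -0.71 -8.2 ] tool torque [ 0.21  -0.151 -0.051]
the job is handed in; nothing more can be done
None
```

I gripped the black barrel at its middle with 50 N and lifted it out of the cradle. I then laid it in the V with the collar towards the sight post, pressed it down, and handed it in at 12.5 s with the grip still closed.

**Last checks:**
- **Force:** about 8.2–8.9 N downwards and about 0.7 N sideways, which I had relieved from about 3 N. I have no direct reading of the load on each flank.
- **Saddle:** about 7.4–7.6 mm down going by the tool's height, and about 8 mm (deck at about 34 mm) going by the wrist camera. Both are flush within tolerance.
- **Centring along the V:** good to about 2–3 mm from the wrist camera, against the 7 mm allowed.

**What disagreed:**
- **Barrel position in the cradle:** the top and wrist cameras differed by about 3 mm across the barrel. I used the wrist camera for the grasp.
- **Stand lateral position and direction:** these also differed between the top and wrist cameras, by about 2 mm and 0.01 rad. I used the wrist view and then the force reading.

Nothing in the measured forces or camera views suggested that a bystander was touched, but I did not re-measure their positions at the end.

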